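Stir the lots for the robot race

TASK

The wooden beads in the white bowl are the lots for the pupils' robot race, and the big one decides who starts. Take the wooden stick out of its stand and, beginning at the side of the bowl farthest from the robot, stir two full turns counter-clockwise (seen from above) with its foot low among the beads, about halfway out to the wall, so that the big bead is shifted from its place but stays in the bowl. Then put the stick back upright in the stand it came from, let its collar settle on the stand, and let go.

Things in the scene. Friction and masses are not known exactly. Their poses are not given: they have to be found in the camera images.
- stick: Loose wooden stick, 190 mm long, 70 g, upright in its stand. Origin: tip of its rounded foot; z up the stick, x and y square to the handle's flats. Shaft 14 mm thick; round collar 56 mm across, 110 to 118 mm above the foot; square handle 22 x 22 mm, 118 to 190 mm above the foot, turned up to 30 degrees about upright. Grip the handle from above, about 155 mm above the foot.
- stand: Fixed grey block 80 x 80 mm, 114 mm high, sides along the world axes. Origin: centre of its underside; z up. A 35 mm upright hole goes through its centre; the stick's collar rests on the top face, its foot then 4 mm above the origin. The like block near it holds a screwdriver with a round black and orange handle: not this one.
- bowl: Fixed round white bowl, 176 mm across, 70 mm high, wall 5 mm. Origin: centre of its underside; x away from the robot, y to its left. Flat inner floor 6 mm above it, 75 mm in radius. Seven loose wooden ball beads (six of 24 mm) lie in a ring 44 mm from its centre, the middle free. Stir with the foot under 26 mm above the origin, over 15 mm off centre. The alike bowl with wheels is not it.
- big_bead: The big wooden ball bead, 34 mm across, about 18 g, loose, in the bowl among the smaller ones. Origin: its centre. Its axes turn as it rolls.
Mind the look-alikes: they are no part of the job. What is shaped like the big_bead but blue is not meant. What is shaped like the stick but green is not meant.

How it is judged (in metres and radians):
On the way, in this order (a step that is already met when the one before it is completed fails the run):
1. turn 1: the stick's foot, low among the beads, is on the far side of the bowl (robot's view) (x of stick in the frame of bowl between 0.015 and 0.085 m and y of stick in the frame of bowl between -0.015 and 0.015 m and z of stick in the frame of bowl between 0 and 0.026 m), for 0.04 s.
2. turn 1: the stick's foot, low among the beads, is on the left side of the bowl (robot's view) (y of stick in the frame of bowl between 0.015 and 0.085 m and x of stick in the frame of bowl between -0.015 and 0.015 m and z of stick in the frame of bowl between 0 and 0.026 m), for 0.04 s.
3. turn 1: the stick's foot, low among the beads, is on the near side of the bowl (robot's view) (x of stick in the frame of bowl between -0.085 and -0.015 m and y of stick in the frame of bowl between -0.015 and 0.015 m and z of stick in the frame of bowl between 0 and 0.026 m), for 0.04 s.
4. turn 1: the stick's foot, low among the beads, is on the right side of the bowl (robot's view) (y of stick in the frame of bowl between -0.085 and -0.015 m and x of stick in the frame of bowl between -0.015 and 0.015 m and z of stick in the frame of bowl between 0 and 0.026 m), for 0.04 s.
5. turn 2: the stick's foot, low among the beads, is on the far side of the bowl (robot's view) (all of step 1), for 0.04 s.
6. turn 2: the stick's foot, low among the beads, is on the left side of the bowl (robot's view) (all of step 2), for 0.04 s.
7. turn 2: the stick's foot, low among the beads, is on the near side of the bowl (robot's view) (all of step 3), for 0.04 s.
8. turn 2: the stick's foot, low among the beads, is on the right side of the bowl (robot's view) (all of step 4), for 0.04 s.
9. turn 2: the stick's foot, low among the beads, is on the far side of the bowl (robot's view) (all of step 5), for 0.04 s.
At the end, for the whole second after the job is handed in: The stick stands upright (within 10 degrees) and at rest in its own stand, its foot within 16 mm of the stand's axis and less than 12 mm above the stand's underside, so its collar is on the stand; the big bead is in the bowl, more than 12 mm from where it lay at the start (horizontal distance between stick and stand below 0.016 m and z of stick in the frame of stand between -0.004 and 0.012 m and angle between stick's own z axis and vertical below 0.17 rad and linear speed of stick below 0.03 m/s and horizontal distance between big_bead and bowl below 0.08 m and z of big_bead in the frame of bowl below 0.07 m and distance of big_bead from where it was at the start of the episode above 0.012 m); the robot touches nothing.
It fails at once if the big bead is thrown out of the bowl (horizontal distance between big_bead and bowl above 0.095 m).
It also fails if it takes over 64 s, if anything falls off the work surface, if the arm or the gripper's body presses on something with over 40 N, if the wrist force passes 120 N, or if a joint passes its speed limit or range.

ROBOT

A 6-joint arm with a two-finger parallel gripper is mounted at the origin on the work surface. World frame = base frame: x ahead of the robot, y to its left, z up, the work surface at z = 0. Lengths are in mm, angles in rad, forces in N, time in s.
With the tool pointing down it reaches from about 400 to 925 mm from the base axis. Payload 12.5 kg.
Tool frame: the origin (TCP) lies at the centre of the arm's flange, where the gripper is bolted on; the fingertips stand 190 mm ahead of it and the grasp point (between the pads) lies 171 mm ahead of it; z points along the fingers, y is the line along which they close (so a half turn about z gives the same grasp; the last joint's range is limited). The gripper opens to 95 mm and grips with 3 to 60 N. Pads are 20 mm wide; open, the fingers measure 119 mm over their backs; the gripper's body (75 mm by 180 mm) begins 59 mm behind the grasp point.
Start: joints at [-1.372, 0.491, 1.559, -0, 1.092, -0.106], TCP at [187.583, -596.186, 404.761] pointing down, gripper open.
Joint ranges: [-3.1, 3.1], [-0.84, 2.19], [0.05, 2.79], [-1.13, 4.28], [0.06, 2.93], [-2.69, 2.69]. Speed limits (rad/s): [2.22, 2.22, 2.79, 3.14, 3.14, 3.14].

INTERFACE

Orientations are given as [roll, pitch, yaw] about the fixed x, y, z axes, in that order (R = Rz(yaw) Ry(pitch) Rx(roll)).
In Python, from cell import env, read_camera, search_frame, cut_out gives the robot as it stands. The module is installed in compiled form; this text tells all that it offers.
- The arm moves only by the tool move_arm, never from a script. Its argument "commands" is a list of rows, each a list of 3 entries, a list of its own where there are three numbers: the shift along the world's x, y, z normalised to -1 to 1, where 1 is 0.03 m, then the turn about the world's z normalised to -1 to 1, where 1 is 0.08 rad, then the opening, from -1 (shut) to 1 (fully open), so that 0 is half open. A call has 1 to 20 rows; each row shifts and turns the commanded pose from where the row before left it; what a row does not reach is not made up. A row lasts 1/12 s, in which the tool goes at most 41.7 mm and 7.16 degrees, less where a joint would pass 70% of its speed; a pose out of reach is approached as far as the arm can. A call with a number of a shift or a turn outside -1 to 1 is refused whole. A call with a gripper value outside its range is refused whole. The fingers move at their own pace and stop on an object; the grip force is fixed at half the most. Time passes only in rows, so rows that do not move let the fingers close. It gives the time, the measured TCP pose, the force, the opening and the grip force at its end, in the units of the state.
- env.state(): the state, without advancing time (a new reading comes with each control period).
- read_camera(name): name is "scene" or "top" or "wrist"; returns a dict with "image" (480x640x3 uint8, red, green, blue), "fx", "fy", "cx", "cy" (pixels), "D" ([k1, k2, p1, p2, k3] as OpenCV has them; the pictures are not rectified), "rvec" (rotation vector, rad) and "tvec" (3), from world to camera coordinates, as OpenCV has them. Camera axes: x right, y down, z forward; pixel columns grow to the right and rows downward; lengths in mm; the calibration is good to about 2 mm. A picture is of the moment at which its call begins. There is no depth.
- env.job_done(): hands the job in; it is judged then, once.
Trained networks look in a picture, given as the dict that the camera call returned (one of the last four; its "shot" number tells which), for a name from the list of things; names that differ only in an ending like _2 or _b are one class to them, and where a whole thing is asked for, a point or a joint stands for the part that bears it (a point fixed in the world has none). Each returns a list of dicts, best first, with "confidence" (0 to 1); they miss things now and then, are a little off and sometimes report something else, mostly with a low value. They report only what shows in the picture. A call takes as long as a camera call. They do not tell look-alikes from the thing itself.
- search_frame(thing, picture): "at" ([column, row] in pixels, amid what is visible of it).
- cut_out(thing, picture): "region" (480x640 bool, what is visible of it) and "at" ([column, row] in pixels, amid what is visible of it).
The state is a dict: "t": time; "joints": joint angles; "qvel": joint speeds; "tau": joint torques, N m; "eef_pos": TCP position; "tcp_rot": TCP orientation; "ft_force": force on the tool from outside, world axes, zero at the start; "moment": the same for the moment, N m; "opening": opening from 0.0 (shut) to 1.0 (fully open); "grip_force": force on a finger pad.
Only numpy, scipy, OpenCV 4.12 (cv2) and the standard library are available. Lean on these libraries where they do the work, as an engineer would, in place of code of your own. Each camera call takes 0.05 s, during which the arm holds its last target. There are 200 camera calls.

## Working session

There is one attempt and no reset: what is moved stays moved. The work goes in short steps, Python scripts to look and compute and a tool call to move; the robot and the scene stay as the last step left them, time stands still between calls to the robot, and variables do not carry over. Pictures are saved under pics/ and viewed, at most 13 in all, crops included, and the job is handed in when it is done.

Besides the shell and the picture viewer there is one more tool, called after "Emit:" in YAML: its name, and indented under it one key for each argument. move_arm: Moves the arm, as the interface text tells. Its arguments: {"type":"object","properties":{"commands":{"type":"array","items":{"type":"array"}}},"required":["commands"]}

```bash
mkdir -p pics; cat > h.py <<'E'
import numpy as np, cv2
from cell import env, read_camera, search_frame, cut_out
def save(p,name,crop=None,s=1):
    im=p["image"][:,:,::-1]
    if crop: a,b,c,d=crop; im=im[b:d,a:c]
    cv2.imwrite("pics/"+name,cv2.resize(im,None,fx=s,fy=s,interpolation=cv2.INTER_CUBIC))
def cam(p):
    K=np.array([[p["fx"],0,p["cx"]],[0,p["fy"],p["cy"]],[0,0,1.]])
    R=cv2.Rodrigues(np.array(p["rvec"],float))[0]; t=np.array(p["tvec"],float).ravel()
    return K,np.array(p["D"],float),R,t
def toz(p,px,z):
    K,D,R,t=cam(p)
    u=cv2.undistortPoints(np.array([[px]],float),K,D).ravel()
    d=R.T@np.array([u[0],u[1],1]); o=-R.T@t
    return o+d*(z-o[2])/d[2]
def proj(p,X):
    K,D,R,t=cam(p)
    return cv2.projectPoints(np.array(X,float).reshape(-1,1,3),np.array(p["rvec"],float),t,K,D)[0].reshape(-1,2)
E
python3 - <<'E'
from h import *
for n in ["scene","top"]:
    p=read_camera(n); save(p,n+"0.png")
    K,D,R,t=cam(p); print(n,(-R.T@t).round(),p["fx"])
    for th in ["stick","stand","bowl","big_bead"]:
        print(th,[(np.round(d["at"]),round(d["confidence"],2)) for d in search_frame(th,p)])
s=env.state(); print(s["t"],s["eef_pos"],s["tcp_rot"],s["opening"])
E
```

```text
scene [ 888. -381.  784.] 495.80691857609384
stick [(array([353., 245.]), 0.92), (array([418., 215.]), 0.82)]
stand [(array([348., 272.]), 0.82), (array([349., 242.]), 0.54)]
bowl [(array([392., 158.]), 0.83)]
big_bead [(array([341., 204.]), 0.51), (array([369., 173.]), 0.46)]
top [444. -20. 893.] 587.4443267429937
stick [(array([327., 190.]), 0.78), (array([237., 162.]), 0.62)]
stand [(array([326., 212.]), 0.77)]
bowl [(array([143., 269.]), 0.55)]
big_bead [(array([246., 280.]), 0.88), (array([183., 280.]), 0.74)]
0.5 [ 187.56760019 -596.18733883  404.73150976] [-3.14158870e+00 -2.04281491e-05  3.04742113e-01] 1.0001008874106336
```

View pics/scene0.png

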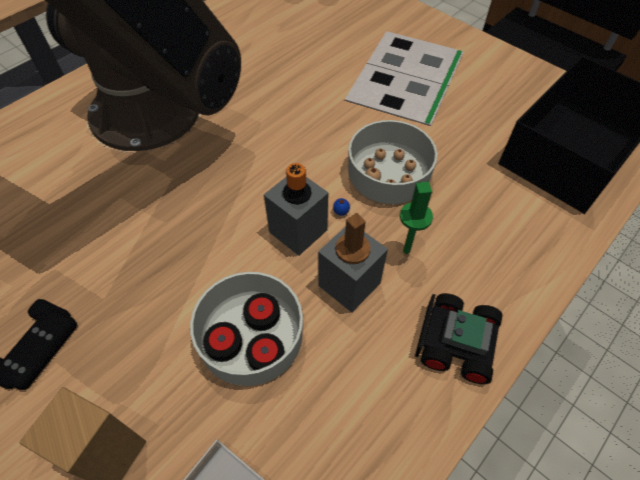

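View pics/top0.png

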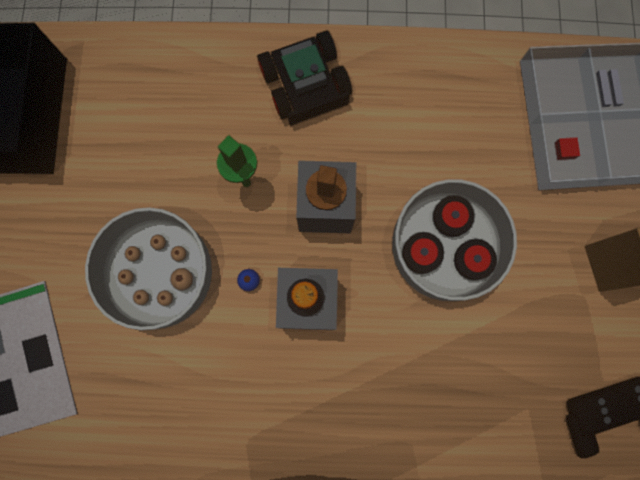

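The scene picture shows the brown stick in its stand (353,240), the green look-alike (416,215), the screwdriver stand (297,205), the bowl with beads (392,160), the bowl with wheels (247,328) and the blue ball (341,206). In the top picture these are the stick (327,188), green stick (237,160), screwdriver (305,296), bead bowl (148,269), wheel bowl (455,240), big bead (181,279) and blue ball (248,280). I choose the brown stick, the bowl at (148,269) and the brown big bead at (181,279), and will check them in a close crop.

```bash
cat > m.py <<'E'
from h import *
from scipy.optimize import minimize
def mask(p,P):
    m=np.zeros((480*2,640*2),np.uint8)
    for X in P:
        h=cv2.convexHull((proj(p,X)*2+0.5).astype(np.float32)); cv2.fillConvexPoly(m,(h*16).astype(np.int32),1,shift=4)
    return cv2.resize(m.astype(np.float32),(640,480),interpolation=cv2.INTER_AREA)
a=np.linspace(0,2*np.pi,48,endpoint=False)
def circ(x,y,z,r): return np.c_[x+r*np.cos(a),y+r*np.sin(a),0*a+z]
def sq(x,y,z,h,th=0):
    c=np.array([[1,1],[1,-1],[-1,-1],[-1,1]])*h; R=np.array([[np.cos(th),-np.sin(th)],[np.sin(th),np.cos(th)]])
    c=c@R.T; return np.c_[c[:,0]+x,c[:,1]+y,0*c[:,0]+z]
def bowl(v): return [np.r_[circ(v[0],v[1],70,88),circ(v[0],v[1],0,78)]]
def block(v): return [np.r_[sq(v[0],v[1],0,40),sq(v[0],v[1],114,40)]]
def stick(v,z0=4): return [np.r_[circ(v[0],v[1],z0+110,28),circ(v[0],v[1],z0+118,28)],np.r_[sq(v[0],v[1],z0+118,11,v[2]),sq(v[0],v[1],z0+190,11,v[2])]]
def fit(model,v0,views,step):
    def cost(v): return sum(np.abs(mask(p,model(v))-r).sum()/r.sum() for p,r in views)
    best=None
    for k in range(3):
        sim=np.array([v0]+[np.array(v0)+np.eye(len(v0))[i]*step[i]*(1 if k%2==0 else -1) for i in range(len(v0))])
        r=minimize(cost,v0,method="Nelder-Mead",options=dict(initial_simplex=sim,xatol=.1,fatol=1e-4)); v0=r.x
    return r.x,r.fun/len(views)
E
python3 - <<'E'
from m import *
T=read_camera("top");S=read_camera("scene")
save(T,"crop.png",(80,120,380,345),2.6)
def pick(th,p,at):
    L=[d for d in cut_out(th,p) if d["region"].any()]
    d=min(L,key=lambda d:np.hypot(*(np.array(d["at"])-at)))
    print(th,np.round(d["at"]),d["region"].sum(),round(d["confidence"],2)); return d["region"].astype(np.float32)
st=[pick("stick",T,(327,190)),pick("stick",S,(353,240))]
sd=[pick("stand",T,(327,200)),pick("stand",S,(350,270))]
bo=[pick("bowl",T,(147,269)),pick("bowl",S,(392,160))]
bb=pick("big_bead",T,(181,279))
np.savez("masks.npz",T=T["image"],S=S["image"],st0=st[0],st1=st[1],sd0=sd[0],sd1=sd[1],bo0=bo[0],bo1=bo[1])
x=toz(T,(327,190),150)[:2]
for v in ([0],[1],[0,1]):
    P=[T,S]
    print("stick",v,fit(stick,[*x,.3],[(P[i],st[i]) for i in v],[5,5,.4]))
    print("stand",v,fit(block,x,[(P[i],np.maximum(sd[i],st[i])) for i in v],[8,8]) if 0 else "", fit(lambda w:block(w)+stick([w[2],w[3],w[4]]),[*x,*x,.3],[(P[i],np.maximum(sd[i],st[i])) for i in v],[8,8,5,5,.4]))
    print("bowl",v,fit(bowl,toz(T,(148,269),50)[:2],[(P[i],bo[i]) for i in v],[8,8]))
c=np.array(np.nonzero(bb))[::-1].mean(1); print("bead",c,toz(T,c,23))
print("green foot",toz(T,(247,185),0),toz(T,(238,163),114),toz(T,(230,145),190),"screw",toz(T,(305,293),180))
E
```

```text
stick [328. 189.] 1361 0.86
stick [353. 245.] 1234 0.65
stand [326. 210.] 2661 0.64
stand [349. 274.] 3188 0.9
bowl [145. 270.] 10704 0.74
bowl [393. 158.] 5160 0.81
big_bead [182. 281.] 394 0.75
stick [0] (array([ 6.37607469e+02, -2.59370294e+01, -4.25184399e-02]), np.float64(0.06961792707443237))
stand [0]  (array([ 6.38456501e+02, -2.62379075e+01,  6.30001590e+02, -2.90689472e+01,
        1.07960559e-01]), np.float64(0.05369586870074272))
bowl [0] (array([527.4880851 , 226.63749117]), np.float64(0.1745375543832779))
stick [1] (array([ 6.35920171e+02, -2.72996431e+01, -1.79404890e-01]), np.float64(0.06077795848250389))
stand [1]  (array([ 6.37119593e+02, -2.67628939e+01,  6.36894626e+02, -2.90090412e+01,
       -2.49275176e-01]), np.float64(0.019756319001317024))
bowl [1] (array([527.11887223, 225.37308163]), np.float64(0.18309108912944794))
stick [0, 1] (array([ 6.36075158e+02, -2.64623032e+01, -2.93849277e-02]), np.float64(0.08286292850971222))
stand [0, 1]  (array([ 6.37824809e+02, -2.65635281e+01,  6.37059868e+02, -2.91191156e+01,
       -2.33010825e-01]), np.float64(0.04154597222805023))
bowl [0, 1] (array([527.19698221, 225.79084557]), np.float64(0.18031740188598633))
bead [181.18527919 278.8857868 ] [517.69259681 185.78887833  23.        ]
green foot [670.01800243  97.2600317    0.        ] [671.91803685  96.29781258 114.        ] [672.692554    96.25262474 190.        ] screw [491.99460524  -3.31348169 180.        ]
```

View pics/crop.png

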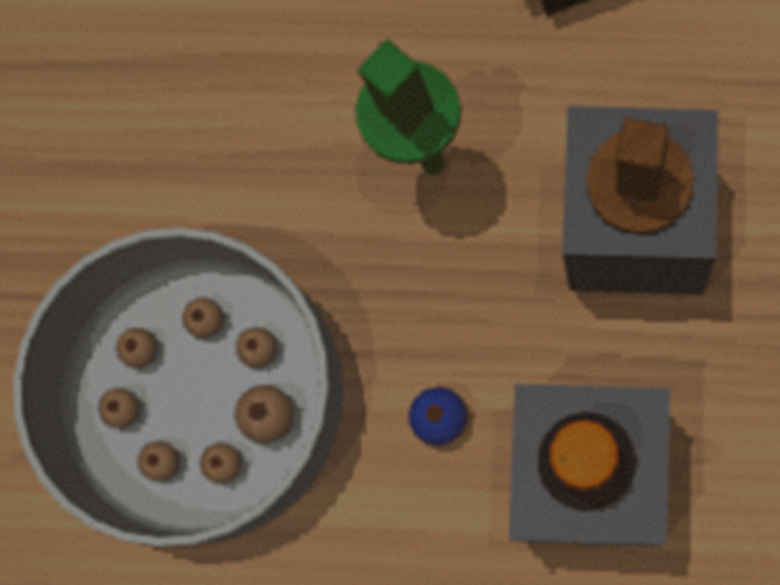

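The crop confirms the choice: a brown stick with a square handle at top pixel ~(328,183), in the far stand; the screwdriver is round. The bead bowl is centred at ~(146,269), with the brown big bead at its right side (182,279). I'll move above the stick first.

Emit:
move_arm:
  commands:
    - [[0.4, 0.5, 0.3], -0.3, 0.3]
    - [[0.75, 0.95, 0.3], -0.3, 0.3]
    - [[0.75, 0.95, 0.3], -0.3, 0.3]
    - [[0.75, 0.95, 0], -0.3, 0.3]
    - [[0.75, 0.95, 0], -0.3, 0.3]
    - [[0.75, 0.95, 0], -0.3, 0.3]
    - [[0.75, 0.95, 0], -0.3, 0.3]
    - [[0.75, 0.95, 0], -0.3, 0.3]
    - [[0.75, 0.95, 0], -0.3, 0.3]
    - [[0.75, 0.95, 0], -0.3, 0.3]
    - [[0.75, 0.95, 0], -0.3, 0.3]
    - [[0.75, 0.95, 0], -0.3, 0.3]
    - [[0.75, 0.95, 0], -0.3, 0.3]
    - [[0.75, 0.95, 0], -0.3, 0.3]
    - [[0.75, 0.95, 0], -0.3, 0.3]
    - [[0.75, 0.95, 0], -0.3, 0.3]
    - [[0.75, 0.95, 0], -0.3, 0.3]
    - [[0.75, 0.95, 0], -0.3, 0.3]
    - [[0.75, 0.95, 0], -0.3, 0.3]
    - [[0.4, 0.5, 0], -0.3, 0.3]

```text
t: 2.62
eef_pos: [618.2, -50.2, 431.7]
tcp_rot: [-3.141, -0.0, -0.175]
ft_force: [0.2, -0.1, 0.3]
opening: 0.649
grip_force: 0.0
```

```bash
python3 - <<'E'
from m import *
s=env.state(); print(s["t"],s["eef_pos"].round(1) if hasattr(s["eef_pos"],"round") else s["eef_pos"],s["tcp_rot"],s["opening"])
p=read_camera("wrist"); save(p,"w1.png"); K,D,R,t=cam(p); print((-R.T@t).round(1),R.round(2).tolist())
print([(d["at"],d["confidence"]) for d in search_frame("stick",p)])
z=np.load("masks.npz")
T=read_camera("top")
print("rim",toz(T,(80+171.5/2.6,120+386.5/2.6),70))
for c in [(202,318),(256,347),(137,347),(119,408),(159,461),(221,463)]:
    print(toz(T,(80+c[0]/2.6,120+c[1]/2.6),18).round(1))
E
```

```text
2.6167 [618.2 -50.2 431.7] [-3.14120236e+00 -4.74644714e-04 -1.74582090e-01] 0.6494287042619699
[700.6 -65.9 412.1] [[-0.17, -0.98, -0.0], [-0.94, 0.17, 0.3], [-0.29, 0.05, -0.96]]
[([277.9, 219.8], 0.75), ([104.2, 202.0], 0.68)]
rim [526.57161426 226.14876801  70.        ]
[572.5 226.6  18. ]
[556.4 193.6  18. ]
[554.3 263.9  18. ]
[518.3 271.8  18. ]
[488.4 245.9  18. ]
[488.6 209.6  18. ]
```

View pics/w1.png

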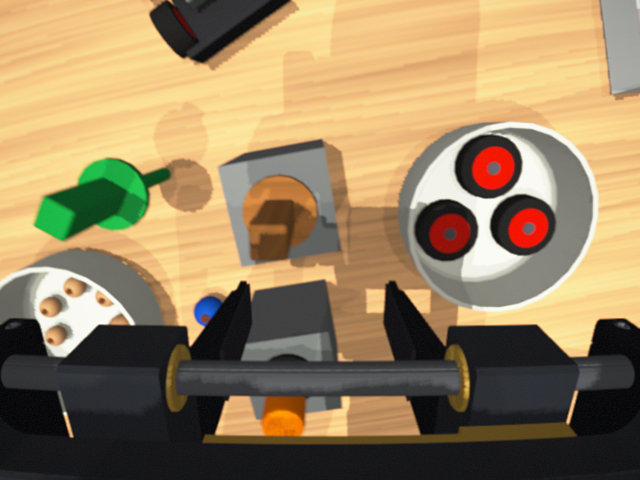

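The wrist picture shows the handle's top at about (270,240) between the open fingers, with its edges near parallel to the image axes, so the yaw is close. I'll refine the stick pose with this view.

```bash
python3 - <<'E'
from m import *
p=read_camera("wrist"); z=np.load("masks.npz"); T=read_camera("top"); S=read_camera("scene")
d=min(cut_out("stick",p),key=lambda d:np.hypot(d["at"][0]-278,d["at"][1]-220)); m=d["region"].astype(np.float32); print(d["at"],m.sum())
hsv=cv2.cvtColor(p["image"],cv2.COLOR_RGB2HSV)
for v0 in ([636,-27,-.2],[636,-27,.05]):
    print("w",fit(stick,v0,[(p,m)],[4,4,.15]))
    print("w+S+T",fit(stick,v0,[(p,m),(S,z["st1"]),(T,z["st0"])],[4,4,.15]))
v,_=fit(stick,[636,-27,-.2],[(p,m)],[4,4,.15])
im=p["image"][:,:,::-1].copy()
for th,c in ((v[2],(0,255,0)),):
    for zz in (122,194): cv2.polylines(im,[np.int32(proj(p,sq(v[0],v[1],zz,11,th))*8)],True,c,1,cv2.LINE_AA,3)
cv2.polylines(im,[np.int32(proj(p,sq(638,-26.5,114,40))*8)],True,(255,0,0),1,cv2.LINE_AA,3)
cv2.polylines(im,[np.int32(proj(p,circ(527,226,70,88))*8)],True,(255,0,0),1,cv2.LINE_AA,3)
cv2.imwrite("pics/w2.png",cv2.resize(im[120:360,0:360],None,fx=2.2,fy=2.2,interpolation=cv2.INTER_CUBIC))
E
```

```text
[275.4, 216.1] 4933.0
w (array([ 6.35670136e+02, -2.67775104e+01, -2.28525169e-01]), np.float64(0.05772349610924721))
w+S+T (array([ 6.36284881e+02, -2.68702820e+01, -1.80390808e-01]), np.float64(0.07589205106099446))
w (array([ 6.35662829e+02, -2.71315940e+01, -2.58911129e-01]), np.float64(0.05828096345067024))
w+S+T (array([ 6.36098257e+02, -2.68280261e+01, -1.89885166e-01]), np.float64(0.07597275575002034))
```

View pics/w2.png

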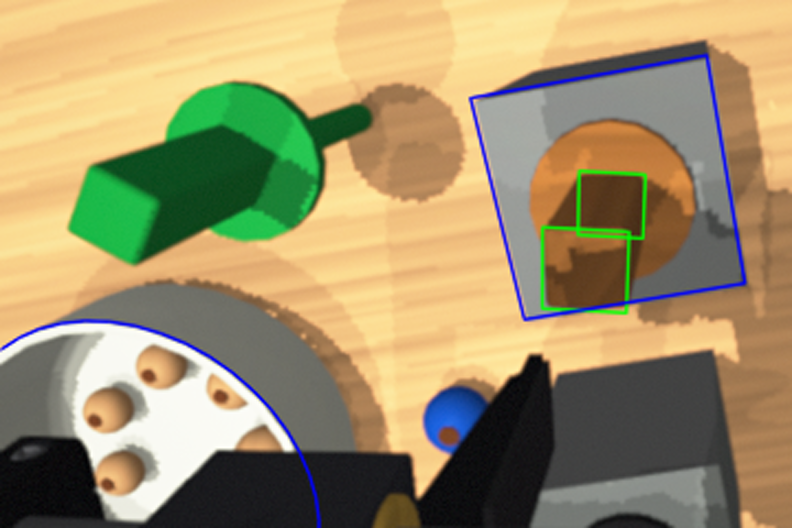

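The overlays fit (stand 638,-26.5; bowl 527,226; handle yaw about -0.2). Next: line up, descend and grip.

Emit:
move_arm:
  commands:
    - [[0.3, 0.4, 0], -0.3, 0.3]
    - [[0.3, 0.37, 0], 0, 0.3]
    - [[0, 0, 0], 0, 0.3]
    - [[0, 0, -0.6], 0, 0.3]
    - [[0, 0, -0.7], 0, 0.3]
    - [[0, 0, -0.7], 0, 0.3]
    - [[0, 0, -0.6], 0, 0.3]
    - [[0, 0, -0.5], 0, 0.3]
    - [[0, 0, -0.3], 0, 0.3]
    - [[0, 0, 0], 0, 0.3]
    - [[0, 0, 0], 0, 0.3]
    - [[0, 0, 0], 0, -1]
    - [[0, 0, 0], 0, -1]
    - [[0, 0, 0], 0, -1]
    - [[0, 0, 0], 0, -1]
    - [[0, 0, 0], 0, -1]
    - [[0, 0, 0], 0, -1]
    - [[0, 0, 0], 0, -1]
    - [[0, 0, 0], 0, -1]

```text
t: 4.55
eef_pos: [634.6, -30.0, 329.9]
tcp_rot: [3.142, -0.0, -0.199]
ft_force: [0.0, 1.4, 1.4]
opening: 0.232
grip_force: 30.0
```

Gripped across the flats (22 mm opening). Now lift and carry over the bowl centre, still high.

Emit:
move_arm:
  commands:
    - [[0, 0, 0.3], 0, -1]
    - [[0, 0, 0.6], 0, -1]
    - [[0, 0, 0.8], 0, -1]
    - [[0, 0, 0.8], 0, -1]
    - [[0, 0, 0.8], 0, -1]
    - [[0, 0, 0.8], 0, -1]
    - [[0, 0, 0.7], 0, -1]
    - [[0, 0, 0.4], 0, -1]
    - [[-0.3, 0.4, 0], 0, -1]
    - [[-0.5, 0.8, 0], 0, -1]
    - [[-0.5, 1, 0], 0, -1]
    - [[-0.4, 1, 0], 0, -1]
    - [[-0.4, 1, 0], 0, -1]
    - [[-0.4, 1, 0], 0, -1]
    - [[-0.3, 1, 0], 0, -1]
    - [[-0.3, 1, 0], 0, -1]
    - [[-0.3, 0.8, 0], 0, -1]
    - [[-0.2, 0.5, 0], 0, -1]
    - [[0, 0, 0], 0, -1]
    - [[0, 0, 0], 0, -1]

```text
t: 6.22
eef_pos: [525.7, 225.7, 485.5]
tcp_rot: [3.141, 0.001, -0.197]
ft_force: [0.4, 0.1, -0.8]
opening: 0.23
grip_force: 30.0
```

```bash
python3 - <<'E'
from m import *
T=read_camera("top");S=read_camera("scene")
e=np.array(env.state()["eef_pos"]); print(e)
save(S,"s2.png",(240,0,560,240),2.4)
for n,p in(("T",T),("S",S)):
  for q in search_frame("stick",p): print(n,np.round(q["at"]),round(q["confidence"],2))
  f=e-[0,0,326]; print(n,"expected foot",proj(p,f).round(1),"top",proj(p,f+[0,0,190]).round(1),"collar",proj(p,f+[0,0,110]).round(1))
E
```

```text
[526.45829758 224.51127136 485.52493399]
T [234. 161.] 0.89
T [ 94. 231.] 0.55
T expected foot [[127.  261.1]] top [[ 64.1 236.7]] collar [[ 95.  248.7]]
S [407.  63.] 0.86
S [418. 215.] 0.73
S expected foot [[397.2 116.1]] top [[413.9  19.4]] collar [[406.   64.7]]
```

View pics/s2.png

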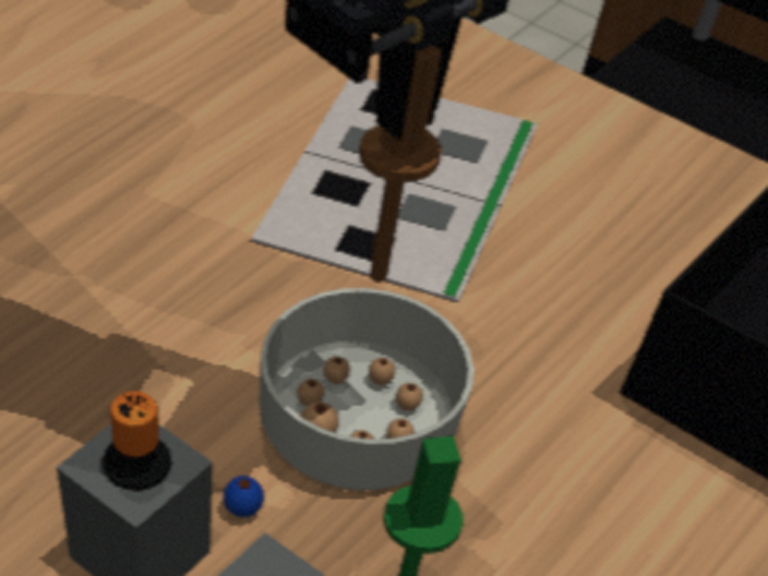

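The stick is held straight: its foot is at (398,117), against (397,116) expected. Next, descend into the free middle of the bowl.

Emit:
move_arm:
  commands:
    - [[0, 0, -0.3], 0, -1]
    - [[0, 0, -0.6], 0, -1]
    - [[0, 0, -0.7], 0, -1]
    - [[0, 0, -0.7], 0, -1]
    - [[0, 0, -0.7], 0, -1]
    - [[0, 0, -0.6], 0, -1]
    - [[0, 0, -0.5], 0, -1]
    - [[0, 0, -0.4], 0, -1]
    - [[0, 0, -0.3], 0, -1]
    - [[0, 0, -0.1], 0, -1]
    - [[0, 0, 0], 0, -1]
    - [[0, 0, 0], 0, -1]

```text
t: 7.42
eef_pos: [526.8, 224.8, 339.0]
tcp_rot: [-3.141, -0.0, -0.199]
ft_force: [0.4, 0.4, -0.7]
opening: 0.23
grip_force: 30.0
```

```bash
python3 - <<'E'
from m import *
S=read_camera("scene");T=read_camera("top"); e=np.array(env.state()["eef_pos"]); print(e,env.state()["ft_force"])
save(S,"s3.png",(320,60,480,220),3.6)
print(proj(S,e-[0,0,326]))
r=38; a=np.radians(np.arange(0,361,15)); P=r*np.c_[np.cos(a),np.sin(a)]; print((np.diff(P,axis=0)/30).round(2).tolist())
E
```

```text
[526.69308565 224.86873657 339.46696245] [ 0.85840106 -0.32510938 -0.12737648]
[[388.05180044 170.11196823]]
[[-0.04, 0.33], [-0.13, 0.31], [-0.2, 0.26], [-0.26, 0.2], [-0.31, 0.13], [-0.33, 0.04], [-0.33, -0.04], [-0.31, -0.13], [-0.26, -0.2], [-0.2, -0.26], [-0.13, -0.31], [-0.04, -0.33], [0.04, -0.33], [0.13, -0.31], [0.2, -0.26], [0.26, -0.2], [0.31, -0.13], [0.33, -0.04], [0.33, 0.04], [0.31, 0.13], [0.26, 0.2], [0.2, 0.26], [0.13, 0.31], [0.04, 0.33]]
```

View pics/s3.png

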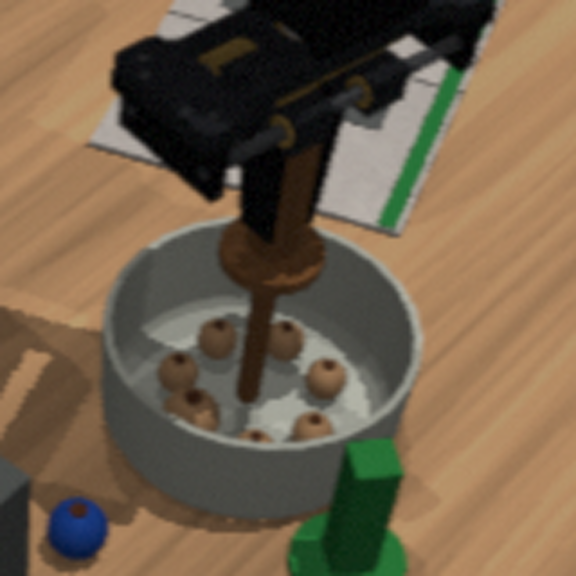

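The foot is at (389,171), among the beads in the free middle, low and clear of the floor. Start stirring: out to the far side, then counter-clockwise.

Emit:
move_arm:
  commands:
    - [[0.2, 0, 0], 0, -1]
    - [[0.3, 0, 0], 0, -1]
    - [[0.4, 0.04, 0], 0, -1]
    - [[0.37, 0, 0], 0, -1]
    - [[0, 0, 0], 0, -1]
    - [[-0.04, 0.33, 0], 0, -1]
    - [[-0.13, 0.31, 0], 0, -1]
    - [[-0.2, 0.26, 0], 0, -1]
    - [[-0.26, 0.2, 0], 0, -1]
    - [[-0.31, 0.13, 0], 0, -1]
    - [[-0.33, 0.04, 0], 0, -1]
    - [[-0.33, -0.04, 0], 0, -1]
    - [[-0.31, -0.13, 0], 0, -1]
    - [[-0.26, -0.2, 0], 0, -1]
    - [[-0.2, -0.26, 0], 0, -1]
    - [[-0.13, -0.31, 0], 0, -1]
    - [[-0.04, -0.33, 0], 0, -1]

```text
t: 8.93
eef_pos: [487.9, 225.0, 338.9]
tcp_rot: [3.141, -0.0, -0.199]
ft_force: [0.0, -0.0, -0.6]
opening: 0.234
grip_force: 30.0
```

Emit:
move_arm:
  commands:
    - [[0.04, -0.33, 0], 0, -1]
    - [[0.13, -0.31, 0], 0, -1]
    - [[0.2, -0.26, 0], 0, -1]
    - [[0.26, -0.2, 0], 0, -1]
    - [[0.31, -0.13, 0], 0, -1]
    - [[0.33, -0.04, 0], 0, -1]

```text
t: 9.43
eef_pos: [527.9, 187.3, 338.7]
tcp_rot: [3.142, -0.0, -0.2]
ft_force: [-0.1, 0.7, -0.0]
opening: 0.229
grip_force: 30.0
```

```bash
python3 - <<'E'
from m import *
S=read_camera("scene"); e=np.array(env.state()["eef_pos"]); print(e,env.state()["ft_force"])
save(S,"s4.png",(320,60,480,220),3.6)
print((proj(S,e-[0,0,326])-[320,60])*3.6)
E
```

```text
[529.33524143 187.41708384 338.75019849] [ 0.58905319 -1.05768476 -1.03153105]
[[207.59004668 436.26561801]]
```

View pics/s4.png

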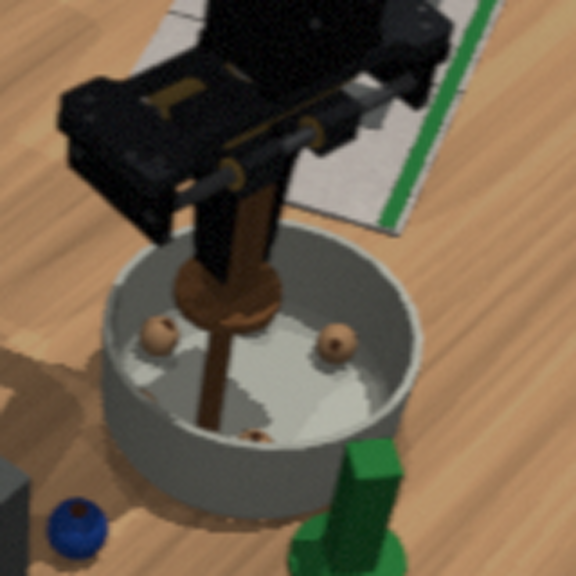

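The stick is upright at the right side (foot at crop (208,430)) and the beads are moving inside the bowl. Next: finish turn 1 and begin turn 2.

Emit:
move_arm:
  commands:
    - [[0.33, 0.04, 0], 0, -1]
    - [[0.31, 0.13, 0], 0, -1]
    - [[0.26, 0.2, 0], 0, -1]
    - [[0.2, 0.26, 0], 0, -1]
    - [[0.13, 0.31, 0], 0, -1]
    - [[0.04, 0.33, 0], 0, -1]
    - [[-0.04, 0.33, 0], 0, -1]
    - [[-0.13, 0.31, 0], 0, -1]
    - [[-0.2, 0.26, 0], 0, -1]
    - [[-0.26, 0.2, 0], 0, -1]
    - [[-0.31, 0.13, 0], 0, -1]
    - [[-0.33, 0.04, 0], 0, -1]
    - [[-0.33, -0.04, 0], 0, -1]
    - [[-0.31, -0.13, 0], 0, -1]
    - [[-0.26, -0.2, 0], 0, -1]
    - [[-0.2, -0.26, 0], 0, -1]
    - [[-0.13, -0.31, 0], 0, -1]
    - [[-0.04, -0.33, 0], 0, -1]

```text
t: 10.98
eef_pos: [487.9, 225.0, 338.9]
tcp_rot: [3.141, -0.0, -0.199]
ft_force: [-0.2, 0.6, -1.0]
opening: 0.232
grip_force: 30.0
```

Emit:
move_arm:
  commands:
    - [[0.04, -0.33, 0], 0, -1]
    - [[0.13, -0.31, 0], 0, -1]
    - [[0.2, -0.26, 0], 0, -1]
    - [[0.26, -0.2, 0], 0, -1]
    - [[0.31, -0.13, 0], 0, -1]
    - [[0.33, -0.04, 0], 0, -1]
    - [[0.33, 0.04, 0], 0, -1]
    - [[0.31, 0.13, 0], 0, -1]
    - [[0.26, 0.2, 0], 0, -1]
    - [[0.2, 0.26, 0], 0, -1]
    - [[0.13, 0.31, 0], 0, -1]
    - [[0.04, 0.33, 0], 0, -1]
    - [[-0.04, 0.1, 0], 0, -1]
    - [[0, 0, 0], 0, -1]
    - [[-0.1, 0, 0], 0, -1]
    - [[0, 0, 0], 0, -1]

```text
t: 12.32
eef_pos: [559.8, 229.0, 338.8]
tcp_rot: [3.141, 0.0, -0.199]
ft_force: [-0.3, 0.7, -0.2]
opening: 0.233
grip_force: 30.0
```

```bash
python3 - <<'E'
from m import *
S=read_camera("scene"); e=np.array(env.state()["eef_pos"]); print(e,env.state()["ft_force"])
save(S,"s5.png",(320,60,480,220),3.6)
print((proj(S,e-[0,0,326])-[320,60])*3.6)
E
```

```text
[560.04903419 228.91224902 338.92343892] [-0.47140818 -0.27550199 -0.92966607]
[[295.4441253  423.05744086]]
```

View pics/s5.png

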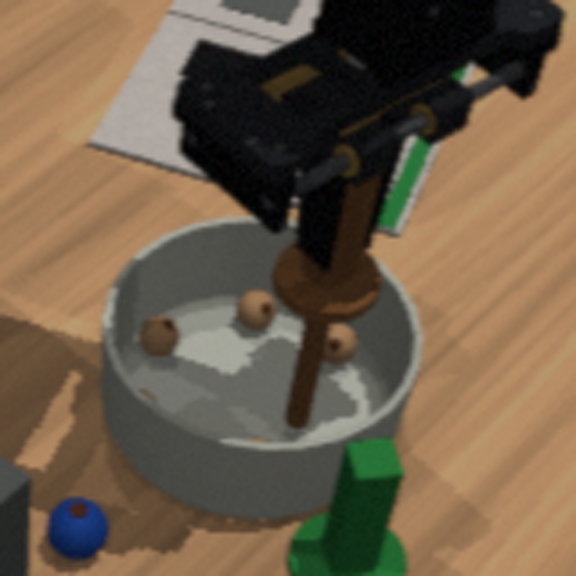

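Two turns are done, ending on the far side with the stick upright (foot at crop (297,425)). Now lift and carry back over the stand, keeping clear of the green stick.

Emit:
move_arm:
  commands:
    - [[0, 0, 0.3], 0, -1]
    - [[0, 0, 0.6], 0, -1]
    - [[0, 0, 0.9], 0, -1]
    - [[0, 0, 1], 0, -1]
    - [[0, 0, 1], 0, -1]
    - [[0, 0, 0.7], 0, -1]
    - [[0, 0, 0.4], 0, -1]
    - [[0, -0.4, 0], 0, -1]
    - [[0, -0.8, 0], 0, -1]
    - [[0, -1, 0], 0, -1]
    - [[0.1, -1, 0], 0, -1]
    - [[0.1, -1, 0], 0, -1]
    - [[0.2, -1, 0], 0, -1]
    - [[0.3, -1, 0], 0, -1]
    - [[0.5, -1, 0], 0, -1]
    - [[0.6, -0.8, 0], 0, -1]
    - [[0.5, -0.5, 0], 0, -1]
    - [[0.27, 0, 0], 0, -1]
    - [[0, 0, 0], 0, -1]
    - [[0, 0, 0], 0, -1]

```text
t: 14.03
eef_pos: [637.3, -25.9, 485.0]
tcp_rot: [3.142, 0.002, -0.199]
ft_force: [-0.5, -0.0, 0.4]
opening: 0.229
grip_force: 30.0
```

```bash
python3 - <<'E'
from m import *
S=read_camera("scene");T=read_camera("top"); e=np.array(env.state()["eef_pos"]); print(e)
# unviewed check: bead detections in top
for d in cut_out("big_bead",T): c=np.array(np.nonzero(d["region"]))[::-1].mean(1); print("bead",c.round(),d["region"].sum(),round(d["confidence"],2),toz(T,c,23).round(1))
save(S,"s6.png",(270,80,450,320),2.5)
print((proj(S,[e-[0,0,326],e-[0,0,216]])-[270,80])*2.5)
# hole centre ellipse at z=114
print((proj(S,[[638,-26.5,114]])-[270,80])*2.5)
E
```

```text
[636.88574697 -25.13882462 485.65437004]
[[212.40959022 381.87781777]
 [224.87812746 265.6402454 ]]
[[208.02670589 424.57066439]]
```

View pics/s6.png

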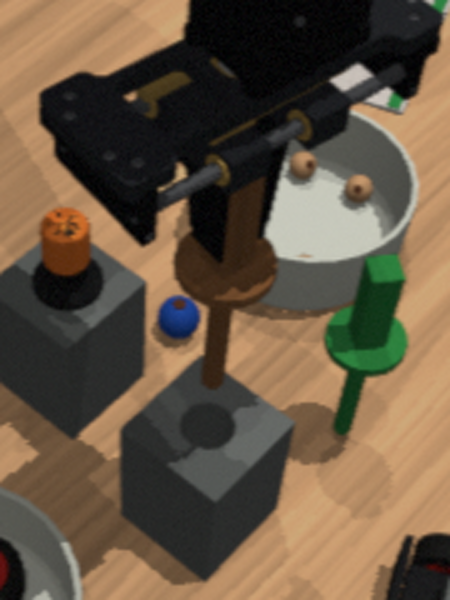

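The foot (214,387) hangs above the open hole (208,426), lined up. Lower to just above seating.

Emit:
move_arm:
  commands:
    - [[0, -0.04, -0.3], 0, -1]
    - [[0, 0, -0.6], 0, -1]
    - [[0, 0, -0.7], 0, -1]
    - [[0, 0, -0.7], 0, -1]
    - [[0, 0, -0.7], 0, -1]
    - [[0, 0, -0.7], 0, -1]
    - [[0, 0, -0.5], 0, -1]
    - [[0, 0, -0.4], 0, -1]
    - [[0, 0, -0.3], 0, -1]
    - [[0, 0, -0.2], 0, -1]
    - [[0, 0, 0], 0, -1]
    - [[0, 0, 0], 0, -1]

```text
t: 15.18
eef_pos: [637.7, -27.0, 333.1]
tcp_rot: [3.141, -0.0, -0.199]
ft_force: [-0.3, -0.1, 0.3]
opening: 0.229
grip_force: 30.0
```

Emit:
move_arm:
  commands:
    - [[0, 0, -0.04], 0, -1]
    - [[0, 0, -0.04], 0, -1]
    - [[0, 0, -0.03], 0, -1]
    - [[0, 0, 0], 0, -1]

```text
t: 15.52
eef_pos: [637.6, -27.1, 330.0]
tcp_rot: [3.142, -0.001, -0.199]
ft_force: [-0.1, 0.7, 2.0]
opening: 0.228
grip_force: 30.0
```

Contact is showing (2 N). Open, let it settle, then rise.

Emit:
move_arm:
  commands:
    - [[0, 0, 0], 0, -0.3]
    - [[0, 0, 0], 0, 0]
    - [[0, 0, 0], 0, 0.3]
    - [[0, 0, 0], 0, 0.3]
    - [[0, 0, 0], 0, 0.3]
    - [[0, 0, 0], 0, 0.3]
    - [[0, 0, 0], 0, 0.3]
    - [[0, 0, 0.3], 0, 0.3]
    - [[0, 0, 0.6], 0, 0.3]
    - [[0, 0, 0.8], 0, 0.3]
    - [[0, 0, 1], 0, 0.3]
    - [[0, 0, 1], 0, 0.3]
    - [[0, 0, 1], 0, 0.3]
    - [[0, -0.5, 0.5], 0, 0.3]
    - [[-0.5, -1, 0], 0, 0.3]
    - [[-0.5, -1, 0], 0, 0.3]
    - [[-0.5, -1, 0], 0, 0.3]
    - [[-0.5, -1, 0], 0, 0.3]
    - [[-0.3, -0.5, 0], 0, 0.3]
    - [[0, 0, 0], 0, 0.3]

```text
t: 17.18
eef_pos: [567.0, -179.7, 486.4]
tcp_rot: [3.141, -0.001, -0.202]
ft_force: [-0.1, -0.1, -0.4]
opening: 0.652
grip_force: 0.0
```

Emit:
move_arm:
  commands:
    - [[-0.5, -0.8, 0], 0, 0.3]
    - [[-0.7, -1, 0], 0, 0.3]
    - [[-0.7, -1, 0], 0, 0.3]
    - [[-0.7, -1, 0], 0, 0.3]
    - [[-0.7, -1, 0], 0, 0.3]
    - [[-0.3, -0.5, 0], 0, 0.3]
    - [[0, 0, 0], 0, 0.3]

```text
t: 17.77
eef_pos: [459.3, -338.1, 486.0]
tcp_rot: [3.141, -0.0, -0.202]
ft_force: [-0.1, -0.4, 0.2]
opening: 0.651
grip_force: 0.0
```

```bash
python3 - <<'E'
from m import *
T=read_camera("top"); S=read_camera("scene"); print(env.state()["eef_pos"],env.state()["t"])
for d in cut_out("big_bead",T): c=np.array(np.nonzero(d["region"]))[::-1].mean(1); print("bead",c.round(),d["region"].sum(),round(d["confidence"],2),toz(T,c,23).round(1))
P=[]
for p,a in ((T,(327,190)),(S,(353,245))):
    d=min(cut_out("stick",p),key=lambda d:np.hypot(*(np.array(d["at"])-a))); P.append((p,d["region"].astype(np.float32)))
print(fit(stick,[637,-27,-.2],P,[4,4,.15]))
save(T,"t7.png",(80,120,380,345),2.6)
E
```

```text
[ 460.77489741 -335.84528976  485.82987601] 17.8667
bead [248. 279.] 335 0.85 [520.1  85.8  23. ]
bead [186. 246.] 403 0.68 [567.7 181.3  23. ]
(array([ 6.38614593e+02, -2.73256472e+01, -1.87341574e-01]), np.float64(0.07875554263591766))
```

View pics/t7.png

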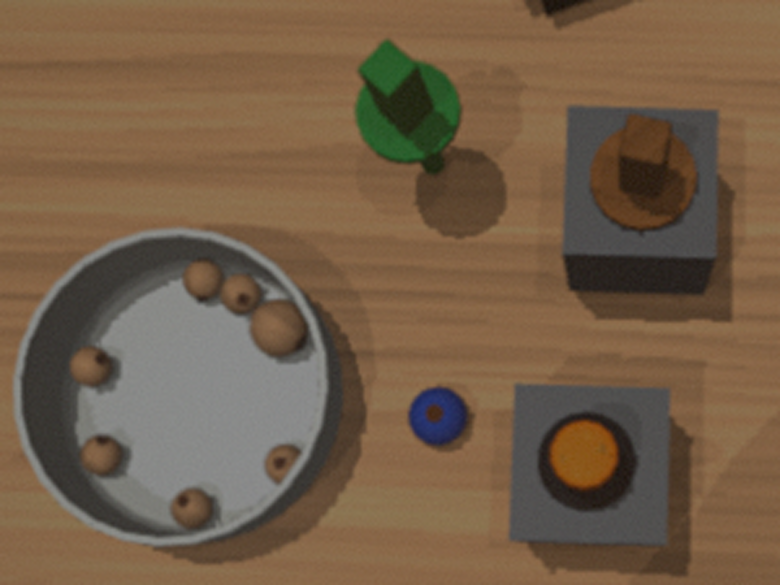

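The stick stands seated in its stand at (638.6,-27.3), crop (643,175). The big bead moved about 50 mm to crop (278,327), still in the bowl with all seven beads, and nothing else was disturbed. Handing in.

```bash
python3 -c "
from cell import env
print(env.job_done())"
```

```text
the job is handed in; nothing more can be done
None
```

I handed the job in after about 18 s on the robot's clock: the stick made two counter-clockwise turns, the big bead moved about 50 mm and stayed in the bowl, and the stick stands released and upright in its own stand; the hand-in returned no verdict.

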